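# Turn the lens carrier over against the step and push it home

## Robot

A 6-joint arm with a two-finger parallel gripper is mounted at the origin on the work surface. World frame = base frame: x ahead of the robot, y to its left, z up, the work surface at z = 0. Lengths are in m, angles in rad, forces in N, time in s.
With the tool pointing down it reaches from about 0.225 to 0.875 m from the base axis. Payload 3.4 kg.
Tool frame: the origin (TCP) lies at the centre of the arm's flange, where the gripper is bolted on; the fingertips stand manip.tcp_to_tips ahead of it and the grasp point (between the pads) lies 155 mm ahead of it (manip.tcp_to_tips is the distance from the TCP to the fingertips, in m); z points along the fingers, y is the line along which they close (so a half turn about z gives the same grasp; the last joint's range is limited). The gripper opens to 85 mm and grips with 20 to 120 N. Pads are 22 mm wide; open, the fingers measure 114 mm over their backs; the gripper's body (76 mm by 85 mm) begins 54 mm behind the grasp point. The pads swing forward as they close: fully open they stand 13 mm farther back than shut.
Start: joints at [-1.256, 0.276, 1.505, -0, 1.361, -0.121], TCP at [0.243, -0.521, 0.405] pointing down, gripper open.
Joint ranges: [-2.89, 2.89], [-0.75, 2.08], [0.22, 2.7], [-1.18, 4.32], [0.11, 2.71], [-2.7, 2.7]. Speed limits (rad/s): [2.57, 2.57, 3.14, 3.14, 3.14, 3.14].

## Interface

Orientations are given as a unit quaternion [w, x, y, z].
In Python, from rig import sensors, imaging, manip gives the robot as it stands. The module is installed in compiled form; this text tells all that it offers.
- The arm moves only by the tool jog_arm, never from a script. Its argument "plan" is a list of rows, each an object of numbers: "dx", "dy", "dz": the shift along the tool's x, y, z in mm; "ax", "ay", "az": the turn, a rotation vector about the tool's x, y, z in units of 6 degrees (1.0 is 6 degrees); "grip": the closure, from 0 (fully open) to 1 (shut). A call has 1 to 20 rows; each row shifts and turns the commanded pose from where the row before left it, along the tool's axes as they then stand; what a row does not reach is not made up. A row lasts 1/12 s, in which the tool goes at most 41.7 mm and 7.16 degrees, less where a joint would pass 70% of its speed; a pose out of reach is approached as far as the arm can. A call is refused whole if a number of a shift passes 41.7 or a number of a turn 1, either way. A call with a gripper value outside its range is refused whole. The fingers move at their own pace and stop on an object; "grip_force" is the grip in N (left out, the last holds). Time passes only in rows, so rows that do not move let the fingers close. It gives the time, the measured TCP pose, the force, the opening and the grip force at its end, in the units of the state.
- sensors.get_state(): the state, without advancing time (a new reading comes with each control period).
- imaging.get_image(name): name is "side" or "top"; returns a dict with "image" (400x640x3 uint8, red, green, blue), "K" (3x3 intrinsics, pixels), "extrinsics" (4x4, takes a point from world to camera coordinates). Camera axes: x right, y up, looking along -z (the intrinsics and any distortion apply to the point x, -y, -z); pixel columns grow to the right and rows downward; lengths in m; the calibration is good to about 2 mm. A picture is of the moment at which its call begins. There is no depth.
- manip.sign_off(): hands the job in; it is judged then, once.
The state is a dict: "clock": time; "qpos": joint angles; "qd": joint speeds; "effort": joint torques, N m; "position": TCP position; "ee_rot": TCP orientation; "contact_force": force on the tool from outside, world axes, zero at the start; "moment": the same for the moment, N m; "width": finger opening in m; "gripper_force": force on a finger pad.
Only numpy, scipy, OpenCV 4.12 (cv2) and the standard library are available. Lean on these libraries where they do the work, as an engineer would, in place of code of your own. Each camera call takes 0.05 s, during which the arm holds its last target. There are 200 camera calls.

## Task

Without picking it up, turn the lens carrier over for curing its other side: with the fingertips push it along the low terrace against the step, tip it up there on its far edge and on over the step, so that it lies lens side down on the high terrace. Then push it along the high terrace until its edge is flush against the stop bar, roughly midway across the fixture. Do not lift or carry the carrier, leave all the other things on the bench where they are, and finish clear of everything.

Things in the scene. Friction and masses are not known exactly. Their poses are not given: they have to be found in the camera images.
- fixture: Fixed two-terrace grey-painted fixture, 124 mm wide (own y), 217 long, no side walls; place and yaw vary. Origin on the bench below the step face, midway across; x points from low to high terrace, z up. Low terrace: x -85 to 0 mm, top 24 mm above the bench. High terrace: x 0 to 120, top 34 mm. A foot flange 8 mm high, 164 wide, runs from x 22 to 132.
- step (a point): Middle of the top edge of the step, the upright square-edged wall, 10 mm high, between the low and high terraces (fixture x = 0, 34 mm above the bench). Axes as the fixture.
- stop (a point): Middle of the foot of the stop bar's face, on the high terrace at its far end (fixture x = 120 mm, 34 mm above the bench). Dark steel bar across the whole width, 12 mm thick, 16 mm higher than the terrace. Axes as the fixture.
- carrier (a point): Centre of the loose lens carrier, a plate 96 mm (own x) by 100 mm (own y) by 8 mm thick, 0.12 to 0.2 kg. Own z points out of the lens side (aluminium, six round lenses); the other side is black plastic with six small grey discs. Starts lens side up on the low terrace, x within 0.12 rad of the fixture's, far edge 8 to 26 mm short of the step.
- carrier_plate: The same carrier as a body, same origin and axes. Its near edge hangs over the near end of the low terrace, by 11 mm even when the plate is against the step, so a fingertip can reach below it there. Ordinary sliding friction; while pressed against the step with about 10 N, its near edge is raised by the friction of a fingertip moving up and round an arc.
- carrier_lead_edge (a point): Middle of the carrier's edge that starts nearest the step (48 mm along its own x from its centre, half-way through the thickness). Once turned over, this edge lies on the robot's side, overhanging the step a little.
- lens_jar: Bystander, loose: amber glass jar with black lid, 48 mm across, 55 mm tall, standing; origin at the centre of its underside.
- weight: Bystander, loose: brass weight with a knob, 36 mm across, 50 mm tall, standing; origin at the centre of its underside.
- petri_dish: Bystander, loose: clear open dish, 60 mm across, 14 mm tall; origin at the centre of its underside.
- driver: Bystander, loose: grey-handled screwdriver lying flat, 150 mm long along its own x; origin under its middle.
- tweezers: Bystander, loose: steel tweezers lying flat, about 125 mm long along their own x, 6 mm high; origin under their middle.
- adhesive_barrel: Bystander, loose: amber dispensing barrel with white flange lying flat, about 110 mm long along its own x, 25 mm high; origin under its middle.
Mind the look-alikes: they are no part of the job. There is more than one size of the carrier_plate; the one meant has the size given above.

How it is judged:
By the outcome, as a careful person would: the job done as asked, in the order asked, and still so for the second after the job is handed in, with the robot touching nothing.
It also fails if it takes over 54 s, if anything falls off the work surface, if the arm or the gripper's body presses on something with over 40 N, if the wrist force passes 120 N, or if a joint passes its speed limit or range.

## Working session

There is one attempt and no reset: what is moved stays moved. The work goes in short steps, Python scripts to look and compute and a tool call to move; the robot and the scene stay as the last step left them, time stands still between calls to the robot, and variables do not carry over. Pictures are saved under pics/ and viewed, at most 10 in all, crops included, and the job is handed in when it is done.

Besides the shell and the picture viewer there is one more tool, called after "Call:" as name([rows], argument=value, ...), one row to a line, values as JSON. jog_arm: Moves the arm, as the interface text tells. Its arguments: {"type":"object","properties":{"plan":{"type":"array"},"grip_force":{"type":"number"}},"required":["plan"]}

```bash
mkdir -p pics
python3 - <<'E'
from rig import sensors, imaging, manip
import cv2, numpy as np
print(manip.tcp_to_tips); s=sensors.get_state(); print({k:np.round(v,3) for k,v in s.items()})
for n in("side","top"):
    d=imaging.get_image(n); cv2.imwrite(f"pics/{n}0.png",d["image"][:,:,::-1]); print(d["K"],np.round(d["extrinsics"],4),[k for k in d])
E
```

```text
0.1734
{'clock': np.float64(0.0), 'qpos': array([-1.256,  0.277,  1.506,  0.   ,  1.361, -0.121]), 'qd': array([ 0.   ,  0.   , -0.   , -0.   , -0.001, -0.002]), 'effort': array([-1.0000e-03, -4.1678e+01, -2.4581e+01, -0.0000e+00,  1.1000e-02,
       -0.0000e+00]), 'position': array([ 0.243, -0.521,  0.404]), 'ee_rot': array([-0.001,  0.976,  0.216, -0.   ]), 'contact_force': array([-0.354,  0.473,  0.043]), 'moment': array([-0.011,  0.044,  0.007]), 'gripper_force': np.float64(0.0), 'width': np.float64(0.085)}
[[425.42920006   0.         322.53507916]
 [  0.         425.42920006 201.73262636]
 [  0.           0.           1.        ]] [[ 0.8831 -0.4692  0.0048 -0.5253]
 [ 0.3368  0.6409  0.6898 -0.2622]
 [-0.3267 -0.6075  0.724  -0.7211]
 [ 0.      0.      0.      1.    ]] ['image', 'K', 'extrinsics']
[[408.75706192   0.         318.39506484]
 [  0.         408.75706192 198.76185234]
 [  0.           0.           1.        ]] [[-0.0162 -0.9999  0.0055  0.0518]
 [ 0.9692 -0.0144  0.2457 -0.5987]
 [-0.2456  0.0093  0.9693 -0.7651]
 [ 0.      0.      0.      1.    ]] ['image', 'K', 'extrinsics']
```

View pics/top0.png

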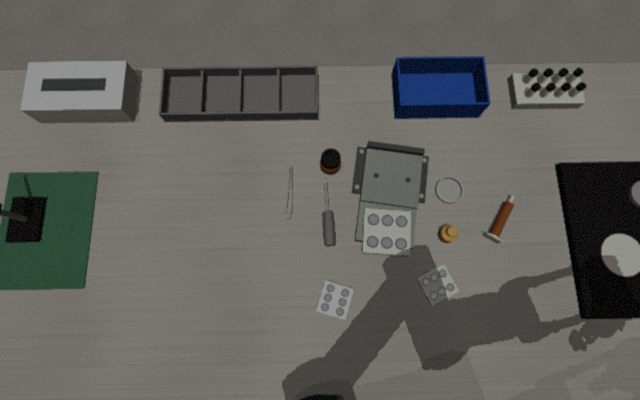

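View pics/side0.png

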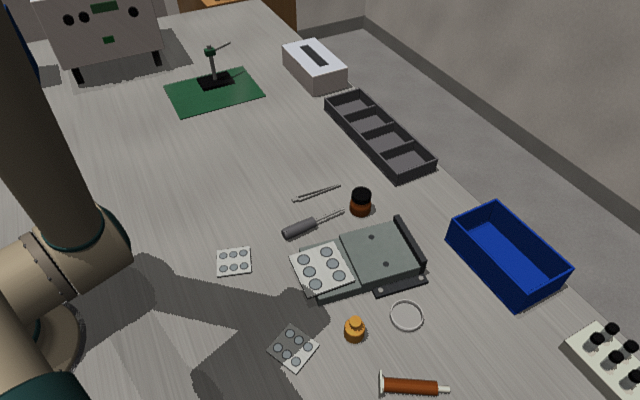

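The top view shows the fixture at about (390,200), with the stop bar at the far end (396,147) and the low terrace nearer the robot. There are three candidate carriers: (387,231) on the low terrace, and smaller ones on the bench at (336,299) and (438,285). The one at (387,231) fits, because it is about 50 px wide and lies on the low terrace. I'll confirm it in an enlarged crop.

```bash
cat > h.py <<'E'
from rig import sensors, imaging, manip
import cv2, numpy as np
from scipy.spatial.transform import Rotation as R
from scipy.optimize import least_squares
def grab(n,f=None):
    d=imaging.get_image(n)
    if f: cv2.imwrite(f"pics/{f}.png",d["image"][:,:,::-1])
    return d
def proj(d,P):
    c=np.c_[np.atleast_2d(P),np.ones(len(np.atleast_2d(P)))]@d["extrinsics"].T
    p=c[:,:3]*[1,-1,-1]; q=p@d["K"].T; return q[:,:2]/q[:,2:]
def unproj(d,uv,z):
    uv=np.atleast_2d(uv); r=np.c_[uv,np.ones(len(uv))]@np.linalg.inv(d["K"]).T*[1,-1,-1]
    E=d["extrinsics"]; w=r@E[:3,:3]; o=-E[:3,:3].T@E[:3,3]
    return o+w*((z-o[2])/w[:,2])[:,None]
def crop(d,x0,y0,x1,y1,k,f): cv2.imwrite(f"pics/{f}.png",cv2.resize(d["image"][y0:y1,x0:x1,::-1],None,fx=k,fy=k,interpolation=cv2.INTER_CUBIC))
E
python3 - <<'E'
from h import *
t=grab("top");s=grab("side")
crop(t,340,135,440,260,4.8,"ct"); crop(s,280,205,440,305,5,"cs")
E
```

```text
(no output)
```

View pics/ct.png

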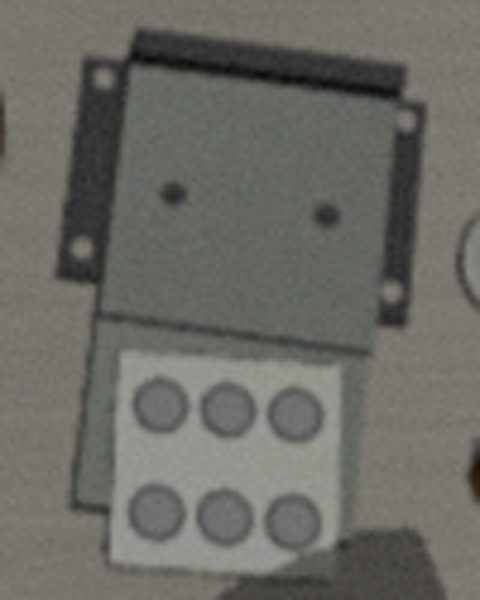

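View pics/cs.png

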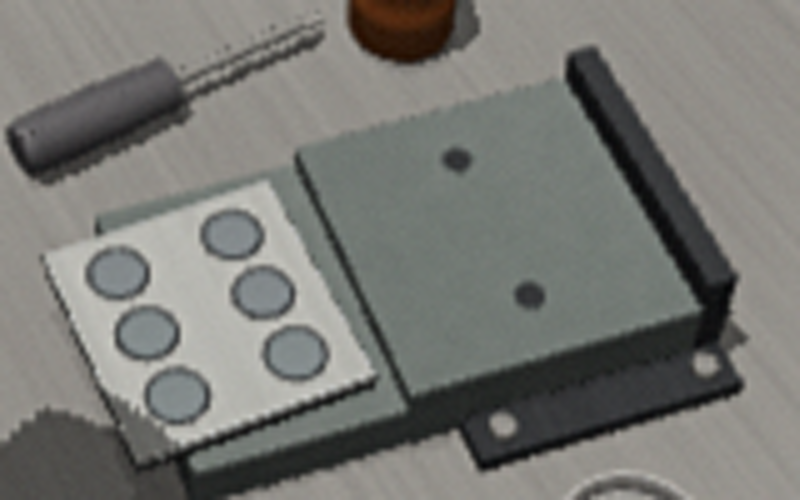

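```bash
cat > fit.py <<'E'
from h import *
t=grab("top");s=grab("side")
T=lambda *p:np.array(p)/4.8+[340,135]; S=lambda *p:np.array(p)/5+[280,205]
F=[(t,T(98,314),(0,62,34)),(t,T(371,352),(0,-62,34)),(t,T(72,508),(-85,62,24)),(s,S(298,152),(0,62,34)),(s,S(410,398),(0,-62,34)),(s,S(703,308),(120,-62,34)),(s,S(98,217),(-85,62,24))]
C=[(t,T(121,349),(48,50,32)),(t,T(340,366),(48,-50,32)),(t,T(110,563),(-48,50,32)),(t,T(330,577),(-48,-50,32)),(s,S(268,180),(48,50,32)),(s,S(375,378),(48,-50,32)),(s,S(42,258),(-48,50,32)),(s,S(140,465),(-48,-50,32))]
def res(p,L):
    c,sn=np.cos(p[2]),np.sin(p[2]); o=[]
    for d,uv,P in L:
        P=np.array(P)/1e3; o.append(proj(d,[p[0]+c*P[0]-sn*P[1],p[1]+sn*P[0]+c*P[1],P[2]])[0]-uv)
    return np.ravel(o)
for L in(F,C,[l for l in F if l[0] is t],[l for l in F if l[0] is s],[l for l in C if l[0] is t],[l for l in C if l[0] is s]):
    r=least_squares(res,[.43,-.1,-.1],args=(L,)); print(np.round(r.x,4),np.round(r.fun,1))
    if L is F:f=r.x
    if L is C:
        d=R.from_euler('z',-f[2]).apply([*(r.x-f)[:2],0]);print("carrier in fixture",d*1e3,r.x[2]-f[2])
E
python3 fit.py
python3 - <<'E'
from h import *
s=sensors.get_state();print(R.from_quat(s['ee_rot'],scalar_first=True).as_matrix().round(3))
t=grab("top")
for n,p,z in(("jar",(331,152),.055),("weight",(449,230),.05),("petri",(448,190),.007),("driver",(329,235),.01),("small r",(438,285),.01),("small l",(336,299),.01)): print(n,unproj(t,p,z).round(3))
E
```

```text
[ 0.5955 -0.1107 -0.1598] [ 0.5 -0.3  1.  -0.2  0.7 -1.3 -1.  -0.9 -0.  -0.5 -0.3  0.2 -1.  -0.2]
[ 0.5367 -0.1032 -0.0891] [-0.3 -0.1  0.6 -0.3 -0.  -0.1  1.9  0.5 -0.1 -0.1  0.2 -0.7  0.  -0.8
 -0.8 -0.6]
carrier in fixture [-59.19870854  -1.90088723   0.        ] 0.07070067742928149
[ 0.5944 -0.1088 -0.1512] [-0.4  0.4  0.2  0.1  0.2 -0.5]
[ 0.5961 -0.1118 -0.161 ] [-0.5 -0.6  0.5 -0.2  0.3  0.6 -0.4  0. ]
[ 0.5368 -0.102  -0.0957] [-0.7 -0.3  0.2 -0.1 -0.7 -0.3  1.2  0.6]
[ 0.5364 -0.1044 -0.0831] [-0.2  0.3  0.5 -0.3  0.1 -0.1 -0.4  0.1]
[[ 0.907  0.422 -0.   ]
 [ 0.422 -0.907  0.001]
 [ 0.    -0.001 -1.   ]]
jar [[0.708 0.013 0.055]]
weight [[ 0.535 -0.228  0.05 ]]
petri [[ 0.632 -0.249  0.007]]
driver [[0.534 0.02  0.01 ]]
small r [[ 0.425 -0.207  0.01 ]]
small l [[0.399 0.009 0.01 ]]
```

Call:
jog_arm([
  {"dx": 22, "dy": -24.6, "grip": 0.4},
  {"dx": 22, "dy": -24.6, "grip": 0.4},
  {"dx": 22, "dy": -24.6, "grip": 0.4},
  {"dx": 22, "dy": -24.6, "grip": 0.4},
  {"dx": 22, "dy": -24.6, "grip": 0.4},
  {"dx": 22, "dy": -24.6, "grip": 0.4},
  {"dx": 22, "dy": -24.6, "grip": 0.4},
  {"dx": 22, "dy": -24.6, "grip": 0.4},
  {"dx": 22, "dy": -24.6, "grip": 0.4},
  {"dx": 22, "dy": -24.6, "grip": 0.4},
  {"dx": 22, "dy": -24.6, "grip": 0.4},
  {"dx": 22, "dy": -24.6, "grip": 0.4},
  {"dx": 22, "dy": -24.6, "grip": 0.4},
  {"dx": 22, "dy": -24.6, "grip": 0.4},
  {"az": 0.95},
  {"az": 0.95},
  {"az": 0.95},
  {"az": 0.95},
  {"az": 0.94},
  {"az": 0.94},
])

```text
$.plan[0]: bad value
```

Call:
jog_arm([
  {"ay": 0.84},
  {"ay": 0.84},
  {"ay": 0.83},
  {"ay": 0.83},
  {"ay": 0.83},
  {"ay": 0.83},
  {},
])

```text
$.plan[0]: bad value
```

```bash
cat >> h.py <<'E'
F0=np.array([.5955,-.1107,0]); RF=R.from_euler('z',-.1598)
def delta(x,y,z,a,back=8,half=11):
    """print tool-axis shift (after turning) and the turn to bring contact point P to fixture (x,y,z) mm, tilt a deg"""
    s=sensors.get_state(); q=R.from_quat(s['ee_rot'],scalar_first=True)
    L=manip.tcp_to_tips
    g=RF*R.from_matrix(np.array([[1,0,0],[0,-1,0],[0,0,-1.]]))*R.from_euler('y',a,degrees=True)
    off=np.array([half/1e3,0,L-back/1e3])
    now=RF.inv().apply(s['position']+q.apply(off)-F0)*1e3
    tilt=(RF.inv()*q).as_matrix()
    tcp=F0+RF.apply(np.array([x,y,z])/1e3)-g.apply(off)
    print("t",round(float(s['clock']),2),"P now",now.round(1),"toolz",tilt[:,2].round(3),"tooly",tilt[:,1].round(3),"F_fix",RF.inv().apply(s['contact_force']).round(1),"w",round(float(s['width']),4),"L",L)
    print("turn",((q.inv()*g).as_rotvec(degrees=True)/6).round(2),"shift now-axes",(q.inv().apply(tcp-s['position'])*1e3).round(1))
E
python3 -c "
from h import *
delta(-135,-4,28,30)
print(sensors.get_state()['qpos'].round(2))"
```

```text
t 0.35 P now [-273.9 -455.2  239.1] toolz [-0.  0. -1.] tooly [ 0.561 -0.828 -0.   ] F_fix [ 0.1 -0.5  0.4] w 0.0854 L 0.1734
turn [-1.49  4.85  5.55] shift now-axes [ 302.7 -347.3  238.9]
[-1.26  0.28  1.51 -0.    1.36 -0.12]
```

Call:
jog_arm([
  {"dx": 22, "dy": -24.6, "dz": 0, "ax": 0, "ay": 0, "az": 0, "grip": 0.4},
  {"dx": 22, "dy": -24.6, "dz": 0, "ax": 0, "ay": 0, "az": 0, "grip": 0.4},
  {"dx": 22, "dy": -24.6, "dz": 0, "ax": 0, "ay": 0, "az": 0, "grip": 0.4},
  {"dx": 22, "dy": -24.6, "dz": 0, "ax": 0, "ay": 0, "az": 0, "grip": 0.4},
  {"dx": 22, "dy": -24.6, "dz": 0, "ax": 0, "ay": 0, "az": 0, "grip": 0.4},
  {"dx": 22, "dy": -24.6, "dz": 0, "ax": 0, "ay": 0, "az": 0, "grip": 0.4},
  {"dx": 22, "dy": -24.6, "dz": 0, "ax": 0, "ay": 0, "az": 0, "grip": 0.4},
  {"dx": 22, "dy": -24.6, "dz": 0, "ax": 0, "ay": 0, "az": 0, "grip": 0.4},
  {"dx": 22, "dy": -24.6, "dz": 0, "ax": 0, "ay": 0, "az": 0, "grip": 0.4},
  {"dx": 22, "dy": -24.6, "dz": 0, "ax": 0, "ay": 0, "az": 0, "grip": 0.4},
  {"dx": 22, "dy": -24.6, "dz": 0, "ax": 0, "ay": 0, "az": 0, "grip": 0.4},
  {"dx": 22, "dy": -24.6, "dz": 0, "ax": 0, "ay": 0, "az": 0, "grip": 0.4},
  {"dx": 22, "dy": -24.6, "dz": 0, "ax": 0, "ay": 0, "az": 0, "grip": 0.4},
  {"dx": 22, "dy": -24.6, "dz": 0, "ax": 0, "ay": 0, "az": 0, "grip": 0.4},
  {"dx": 0, "dy": 0, "dz": 0, "ax": 0, "ay": 0, "az": 0.95, "grip": 0.4},
  {"dx": 0, "dy": 0, "dz": 0, "ax": 0, "ay": 0, "az": 0.95, "grip": 0.4},
  {"dx": 0, "dy": 0, "dz": 0, "ax": 0, "ay": 0, "az": 0.95, "grip": 0.4},
  {"dx": 0, "dy": 0, "dz": 0, "ax": 0, "ay": 0, "az": 0.95, "grip": 0.4},
  {"dx": 0, "dy": 0, "dz": 0, "ax": 0, "ay": 0, "az": 0.94, "grip": 0.4},
  {"dx": 0, "dy": 0, "dz": 0, "ax": 0, "ay": 0, "az": 0.94, "grip": 0.4},
])

```text
clock: 2.02
position: [0.3765, -0.0789, 0.4048]
ee_rot: [0.0, 0.997, -0.082, 0.0]
contact_force: [1.0, 1.2, 0.5]
width: 0.0513
gripper_force: 0.0
```

Call:
jog_arm([
  {"dx": 0, "dy": 0, "dz": 0, "ax": 0, "ay": 0.84, "az": 0, "grip": 0.4},
  {"dx": 0, "dy": 0, "dz": 0, "ax": 0, "ay": 0.84, "az": 0, "grip": 0.4},
  {"dx": 0, "dy": 0, "dz": 0, "ax": 0, "ay": 0.83, "az": 0, "grip": 0.4},
  {"dx": 0, "dy": 0, "dz": 0, "ax": 0, "ay": 0.83, "az": 0, "grip": 0.4},
  {"dx": 0, "dy": 0, "dz": 0, "ax": 0, "ay": 0.83, "az": 0, "grip": 0.4},
  {"dx": 0, "dy": 0, "dz": 0, "ax": 0, "ay": 0.83, "az": 0, "grip": 0.4},
  {"dx": 0, "dy": 0, "dz": 0, "ax": 0, "ay": 0, "az": 0, "grip": 0.4},
])

```text
clock: 2.6
position: [0.3751, -0.0785, 0.4043]
ee_rot: [0.021, 0.963, -0.077, 0.259]
contact_force: [-1.1, 0.6, 0.7]
width: 0.0514
gripper_force: 0.0
```

```bash
python3 -c "
from h import *
delta(-135,-4,28,30)
print(sensors.get_state()['qpos'].round(2))"
```

```text
t 2.6 P now [-130.3   -3.3  266.7] toolz [ 0.501  0.    -0.865] tooly [-0. -1. -0.] F_fix [-1.1  0.4  0.7] w 0.0514 L 0.1734
turn [-0.   -0.01 -0.  ] shift now-axes [-123.5    0.8  204.2]
[-0.47 -0.16  2.05  0.22  0.76  1.14]
```

Call:
jog_arm([
  {"dx": -17.6, "dy": 0, "dz": 29.2, "ax": 0, "ay": 0, "az": 0, "grip": 0.4},
  {"dx": -17.6, "dy": 0, "dz": 29.2, "ax": 0, "ay": 0, "az": 0, "grip": 0.4},
  {"dx": -17.6, "dy": 0, "dz": 29.2, "ax": 0, "ay": 0, "az": 0, "grip": 0.4},
  {"dx": -17.6, "dy": 0, "dz": 29.2, "ax": 0, "ay": 0, "az": 0, "grip": 0.4},
  {"dx": -17.6, "dy": 0, "dz": 29.2, "ax": 0, "ay": 0, "az": 0, "grip": 0.4},
  {"dx": -17.6, "dy": 0, "dz": 29.2, "ax": 0, "ay": 0, "az": 0, "grip": 0.4},
  {"dx": -17.6, "dy": 0, "dz": 29.2, "ax": 0, "ay": 0, "az": 0, "grip": 0.4},
  {"dx": 0, "dy": 0, "dz": 0, "ax": 0, "ay": 0, "az": 0, "grip": 0.4},
])

```text
clock: 3.27
position: [0.3778, -0.0743, 0.2194]
ee_rot: [0.007, 0.962, -0.073, 0.264]
contact_force: [-0.5, -0.3, 0.2]
width: 0.051
gripper_force: 0.0
```

```bash
python3 -c "
from h import *
delta(-107,-4,28,30)
s=grab('side')
crop(s,240,180,400,300,5,'s1')
# expected tip corners pixel
st=sensors.get_state();q=R.from_quat(st['ee_rot'],scalar_first=True)
for L in(.1734,.1604):
  print(L,((proj(s,[st['position']+q.apply([sx*.011,sy*.0257,L]) for sx in(1,-1) for sy in(1,-1)])-[240,180])*5).round(0).tolist())
"
```

```text
t 3.27 P now [-127.2    6.    82.7] toolz [ 0.509  0.028 -0.861] tooly [ 0.015 -1.    -0.024] F_fix [-0.5 -0.4  0.2] w 0.051 L 0.1734
turn [-0.27 -0.1   0.  ] shift now-axes [-8.8  7.  57. ]
0.1734 [[253.0, 453.0], [213.0, 341.0], [204.0, 485.0], [166.0, 373.0]]
0.1604 [[234.0, 440.0], [194.0, 328.0], [183.0, 473.0], [146.0, 360.0]]
```

View pics/s1.png

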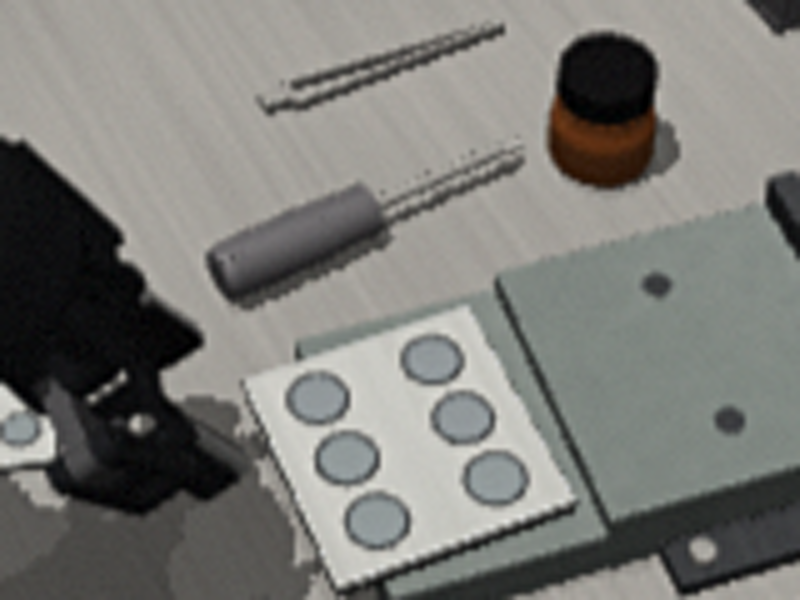

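The pads sit about where the calibration predicts: right fingertip near (225,478) and left near (200,340), about 6 mm short of full length. The arm stopped 55 mm high, so I'll check the joints.

```bash
python3 -c "
from h import *
print(sensors.get_state()['qpos'].round(3))"
```

```text
[-0.468  0.13   2.385  0.994  0.217  0.318]
```

```bash
sed -i 's/L=manip.tcp_to_tips/L=.168/' h.py; python3 -c "
from h import *
delta(-130,-4,40,12)"
```

```text
t 3.32 P now [-129.4    5.4   88.4] toolz [ 0.51   0.027 -0.86 ] tooly [ 0.015 -1.    -0.023] F_fix [-0.1 -0.2 -0. ] w 0.0518 L 0.168
turn [-0.25 -3.11  0.05] shift now-axes [26.6  6.4 46. ]
```

Call:
jog_arm([
  {"dx": 0, "dy": 0, "dz": 0, "ax": -0.06, "ay": -0.78, "az": 0, "grip": 0.4},
  {"dx": 0, "dy": 0, "dz": 0, "ax": -0.06, "ay": -0.78, "az": 0, "grip": 0.4},
  {"dx": 0, "dy": 0, "dz": 0, "ax": -0.06, "ay": -0.78, "az": 0, "grip": 0.4},
  {"dx": 0, "dy": 0, "dz": 0, "ax": -0.06, "ay": -0.78, "az": 0, "grip": 0.4},
  {"dx": 0, "dy": 0, "dz": 0, "ax": 0, "ay": 0, "az": 0, "grip": 0.4},
])

```text
clock: 3.73
position: [0.3809, -0.0723, 0.2228]
ee_rot: [0.003, 0.984, -0.069, 0.167]
contact_force: [1.4, -0.3, 0.4]
width: 0.051
gripper_force: 0.0
```

```bash
python3 -c "
from h import *
delta(-130,-4,26,12)
print(sensors.get_state()['qpos'].round(3))"
```

```text
t 3.73 P now [-155.     7.7   75.4] toolz [ 0.329  0.024 -0.944] tooly [ 0.023 -1.    -0.017] F_fix [ 1.4 -0.1  0.4] w 0.051 L 0.168
turn [-0.22 -1.2   0.16] shift now-axes [27.3  9.5 54.5]
[-0.422  0.138  2.287  0.273  0.412  1.055]
```

Call:
jog_arm([
  {"dx": 0, "dy": 0, "dz": 0, "ax": -0.11, "ay": -0.6, "az": 0.08, "grip": 0.4},
  {"dx": 0, "dy": 0, "dz": 0, "ax": -0.11, "ay": -0.6, "az": 0.08, "grip": 0.4},
  {"dx": 6.8, "dy": 1.9, "dz": 10.1, "ax": 0, "ay": 0, "az": 0, "grip": 0.4},
  {"dx": 6.8, "dy": 1.9, "dz": 10.1, "ax": 0, "ay": 0, "az": 0, "grip": 0.4},
  {"dx": 6.8, "dy": 1.9, "dz": 10.1, "ax": 0, "ay": 0, "az": 0, "grip": 0.4},
  {"dx": 6.8, "dy": 1.9, "dz": 10.1, "ax": 0, "ay": 0, "az": 0, "grip": 0.4},
  {"dx": 6.8, "dy": 1.9, "dz": 10.1, "ax": 0, "ay": 0, "az": 0, "grip": 0.4},
  {"dx": 0, "dy": 0, "dz": 0, "ax": 0, "ay": 0, "az": 0, "grip": 0.4},
])

```text
clock: 4.4
position: [0.4227, -0.0884, 0.1787]
ee_rot: [0.007, 0.991, -0.081, 0.105]
contact_force: [0.1, -0.3, -0.2]
width: 0.0512
gripper_force: 0.0
```

```bash
python3 -c "
from h import *
delta(-109,-4,25,12)
print(sensors.get_state()['qpos'].round(3))"
```

```text
t 4.4 P now [-129.9   -5.    24.5] toolz [ 0.21   0.003 -0.978] tooly [-0.002 -1.    -0.004] F_fix [ 0.1 -0.3 -0.2] w 0.0512 L 0.168
turn [-0.03 -0.02 -0.03] shift now-axes [20.8 -1.5  3.9]
[-0.391  0.294  2.207  0.121  0.437  1.238]
```

Call:
jog_arm([
  {"dx": 3.9, "dy": 0, "dz": 0.83, "ax": 0, "ay": 0, "az": 0, "grip": 0.4},
  {"dx": 3.9, "dy": 0, "dz": 0.83, "ax": 0, "ay": 0, "az": 0, "grip": 0.4},
  {"dx": 3.9, "dy": 0, "dz": 0.83, "ax": 0, "ay": 0, "az": 0, "grip": 0.4},
  {"dx": 2.9, "dy": 0, "dz": 0.62, "ax": 0, "ay": 0, "az": 0, "grip": 0.4},
  {"dx": 2.9, "dy": 0, "dz": 0.62, "ax": 0, "ay": 0, "az": 0, "grip": 0.4},
  {"dx": 2.9, "dy": 0, "dz": 0.62, "ax": 0, "ay": 0, "az": 0, "grip": 0.4},
  {"dx": 2.9, "dy": 0, "dz": 0.62, "ax": 0, "ay": 0, "az": 0, "grip": 0.4},
  {"dx": 2.9, "dy": 0, "dz": 0.62, "ax": 0, "ay": 0, "az": 0, "grip": 0.4},
  {"dx": 2.9, "dy": 0, "dz": 0.62, "ax": 0, "ay": 0, "az": 0, "grip": 0.4},
  {"dx": 0, "dy": 0, "dz": 0, "ax": 0, "ay": 0, "az": 0, "grip": 0.4},
])

```text
clock: 5.23
position: [0.451, -0.0925, 0.1788]
ee_rot: [0.006, 0.991, -0.081, 0.104]
contact_force: [0.7, 1.2, -0.2]
width: 0.0514
gripper_force: 0.1
```

```bash
python3 -c "
from h import *
delta(-96,-4,25,12)
s=grab('side'); crop(s,260,180,440,305,4.4,'s2')"
```

```text
t 5.23 P now [-101.6   -4.5   24.6] toolz [ 0.208  0.004 -0.978] tooly [-0.002 -1.    -0.004] F_fix [ 0.5  1.3 -0.2] w 0.0514 L 0.168
turn [-0.04  0.   -0.03] shift now-axes [ 5.5 -1.   0.8]
```

View pics/s2.png

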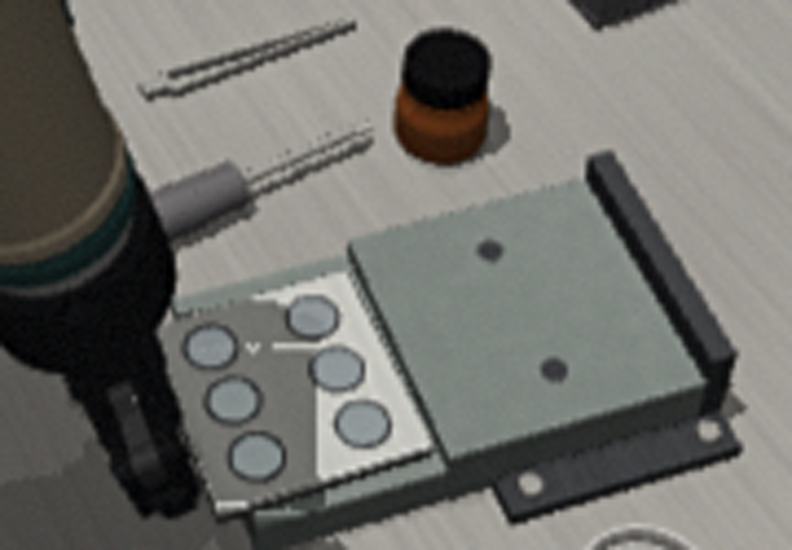

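The side view shows the carrier squared up by the fingers, its far edge (350,272)–(430,450) still a few mm short of the step (350,245)–(443,463). I'll keep pushing until the force rises.

Call:
jog_arm([
  {"dx": 1.5, "dy": 0, "dz": 0.32, "ax": 0, "ay": 0, "az": 0, "grip": 0.4},
  {"dx": 1.5, "dy": 0, "dz": 0.32, "ax": 0, "ay": 0, "az": 0, "grip": 0.4},
  {"dx": 1.5, "dy": 0, "dz": 0.32, "ax": 0, "ay": 0, "az": 0, "grip": 0.4},
  {"dx": 0, "dy": 0, "dz": 0, "ax": 0, "ay": 0, "az": 0, "grip": 0.4},
])

```text
clock: 5.62
position: [0.4552, -0.0932, 0.1788]
ee_rot: [0.006, 0.991, -0.081, 0.104]
contact_force: [-0.6, 0.8, -0.1]
width: 0.0513
gripper_force: 0.2
```

Call:
jog_arm([
  {"dx": 1, "dy": 0, "dz": 0.2, "ax": 0, "ay": 0, "az": 0, "grip": 0.4},
  {"dx": 1, "dy": 0, "dz": 0.2, "ax": 0, "ay": 0, "az": 0, "grip": 0.4},
  {"dx": 0, "dy": 0, "dz": 0, "ax": 0, "ay": 0, "az": 0, "grip": 0.4},
])

```text
clock: 5.87
position: [0.4567, -0.0934, 0.1787]
ee_rot: [0.006, 0.991, -0.081, 0.104]
contact_force: [-1.9, -0.4, 0.5]
width: 0.0514
gripper_force: 0.8
```

```bash
python3 -c "
from h import *
delta(-96,-4,25,12)"
```

```text
t 5.87 P now [-96.   -4.4  24.4] toolz [ 0.206  0.004 -0.978] tooly [-0.002 -1.    -0.005] F_fix [-1.8 -0.6  0.5] w 0.0514 L 0.168
turn [-0.04  0.02 -0.03] shift now-axes [-0.2 -1.  -0.5]
```

Call:
jog_arm([
  {"dx": 1, "dy": 0, "dz": 0.2, "ax": 0, "ay": 0, "az": 0, "grip": 0.4},
  {"dx": 1, "dy": 0, "dz": 0.2, "ax": 0, "ay": 0, "az": 0, "grip": 0.4},
  {"dx": 0, "dy": 0, "dz": 0, "ax": 0, "ay": 0, "az": 0, "grip": 0.4},
])

```text
clock: 6.12
position: [0.4575, -0.0933, 0.1783]
ee_rot: [0.006, 0.992, -0.081, 0.102]
contact_force: [-4.3, -0.2, 1.7]
width: 0.0512
gripper_force: 2.5
```

```bash
python3 -c "
from h import *
delta(-96,-4,25,12)"
```

```text
t 6.12 P now [-95.7  -4.1  23.9] toolz [ 0.203  0.005 -0.979] tooly [-0.002 -1.    -0.005] F_fix [-4.2 -0.9  1.7] w 0.0512 L 0.168
turn [-0.04  0.05 -0.03] shift now-axes [-0.9 -0.8 -1.1]
```

Call:
jog_arm([
  {"dx": 2, "dy": 0, "dz": 0.4, "ax": 0, "ay": 0, "az": 0, "grip": 0.4},
  {"dx": 2, "dy": 0, "dz": 0.4, "ax": 0, "ay": 0, "az": 0, "grip": 0.4},
  {"dx": 0, "dy": 0, "dz": 0, "ax": 0, "ay": 0, "az": 0, "grip": 0.4},
])

```text
clock: 6.37
position: [0.4591, -0.0931, 0.1774]
ee_rot: [0.005, 0.992, -0.08, 0.098]
contact_force: [-11.0, 0.5, 4.6]
width: 0.051
gripper_force: 5.0
```

Call:
jog_arm([
  {"dx": 0.7, "dy": 0, "dz": -2, "ax": 0, "ay": 0, "az": 0, "grip": 0.4},
  {"dx": 0.7, "dy": 0, "dz": -2, "ax": 0, "ay": 0, "az": 0, "grip": 0.4},
  {"dx": 0.7, "dy": 0, "dz": -2, "ax": 0, "ay": 0, "az": 0, "grip": 0.4},
  {"dx": 0.7, "dy": 0, "dz": -2, "ax": 0, "ay": 0, "az": 0, "grip": 0.4},
  {"dx": 0.7, "dy": 0, "dz": -2, "ax": 0, "ay": 0, "az": 0, "grip": 0.4},
])

```text
clock: 6.78
position: [0.4595, -0.0931, 0.1871]
ee_rot: [0.004, 0.992, -0.08, 0.097]
contact_force: [-11.1, -0.5, -0.1]
width: 0.0514
gripper_force: 5.7
```

```bash
python3 -c "
from h import *
delta(-96,-4,25,12)
s=grab('side'); crop(s,260,180,440,305,4.4,'s3')"
```

```text
t 6.78 P now [-95.5  -3.3  32.2] toolz [ 0.192  0.006 -0.981] tooly [-0.001 -1.    -0.007] F_fix [-10.9  -2.2  -0.1] w 0.0514 L 0.168
turn [-0.06  0.15 -0.02] shift now-axes [-4.4 -0.3  7.2]
```

View pics/s3.png

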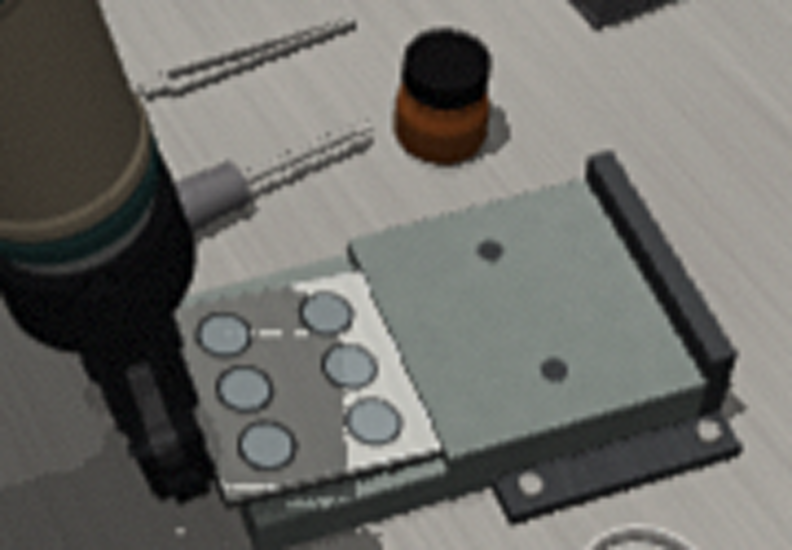

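The near edge has lifted: a wedge gap shows below the plate near (228,500), about 8 mm. I'll continue along the arc.

Call:
jog_arm([
  {"dx": 0.75, "dy": 0, "dz": -2.7, "ax": 0, "ay": 0, "az": 0, "grip": 0.4},
  {"dx": 0.75, "dy": 0, "dz": -2.7, "ax": 0, "ay": 0, "az": 0, "grip": 0.4},
  {"dx": 0.75, "dy": 0, "dz": -2.7, "ax": 0, "ay": 0, "az": 0, "grip": 0.4},
  {"dx": 0.75, "dy": 0, "dz": -2.7, "ax": 0, "ay": 0, "az": 0, "grip": 0.4},
  {"dx": 0.75, "dy": 0, "dz": -2.7, "ax": 0, "ay": 0, "az": 0, "grip": 0.4},
  {"dx": 0.75, "dy": 0, "dz": -2.7, "ax": 0, "ay": 0, "az": 0, "grip": 0.4},
])

```text
clock: 7.33
position: [0.4612, -0.0935, 0.2043]
ee_rot: [0.005, 0.992, -0.08, 0.098]
contact_force: [-10.0, 1.9, 0.2]
width: 0.0514
gripper_force: 4.7
```

Call:
jog_arm([
  {"dx": 1.5, "dy": 0, "dz": -2.6, "ax": 0, "ay": 0, "az": 0, "grip": 0.4},
  {"dx": 1.5, "dy": 0, "dz": -2.6, "ax": 0, "ay": 0, "az": 0, "grip": 0.4},
  {"dx": 1.5, "dy": 0, "dz": -2.6, "ax": 0, "ay": 0, "az": 0, "grip": 0.4},
  {"dx": 1.5, "dy": 0, "dz": -2.6, "ax": 0, "ay": 0, "az": 0, "grip": 0.4},
])

```text
clock: 7.67
position: [0.4645, -0.0941, 0.2157]
ee_rot: [0.005, 0.992, -0.08, 0.097]
contact_force: [-11.2, 1.9, 2.8]
width: 0.051
gripper_force: 5.6
```

```bash
python3 -c "
from h import *
delta(-87,-4,72,12)
s=grab('side'); crop(s,260,180,440,305,4.4,'s4')"
```

```text
t 7.67 P now [-90.2  -3.4  60.8] toolz [ 0.193  0.006 -0.981] tooly [-0.001 -1.    -0.007] F_fix [-11.4   0.    2.8] w 0.051 L 0.168
turn [-0.06  0.14 -0.02] shift now-axes [  2.9  -0.5 -10.2]
```

View pics/s4.png

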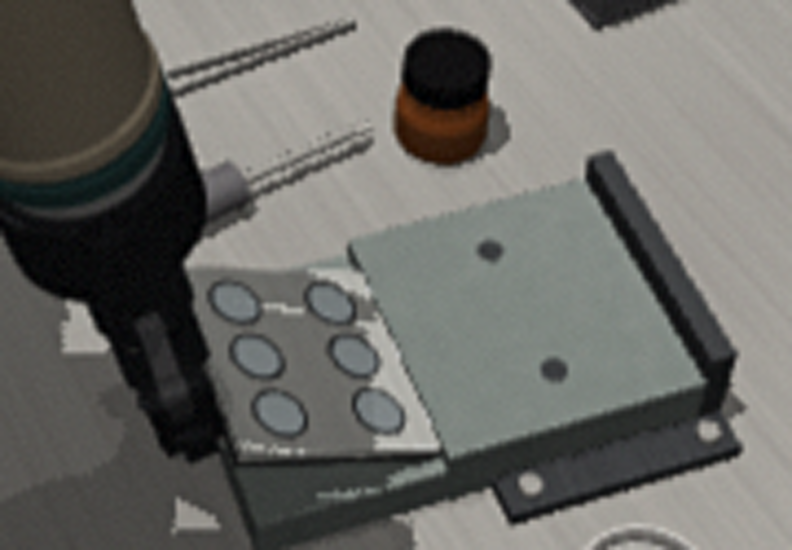

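The side view shows the plate tilted about 22° with its far edge still seated on the step. I'll continue, watching the force.

Call:
jog_arm([
  {"dx": 1.9, "dy": 0, "dz": -3.1, "ax": 0, "ay": 0, "az": 0, "grip": 0.4},
  {"dx": 1.9, "dy": 0, "dz": -3.1, "ax": 0, "ay": 0, "az": 0, "grip": 0.4},
  {"dx": 1.9, "dy": 0, "dz": -3.1, "ax": 0, "ay": 0, "az": 0, "grip": 0.4},
  {"dx": 1.9, "dy": 0, "dz": -3.1, "ax": 0, "ay": 0, "az": 0, "grip": 0.4},
  {"dx": 1.9, "dy": 0, "dz": -3.1, "ax": 0, "ay": 0, "az": 0, "grip": 0.4},
])

```text
clock: 8.13
position: [0.4728, -0.0957, 0.2339]
ee_rot: [0.005, 0.992, -0.081, 0.101]
contact_force: [-4.7, 2.0, 1.9]
width: 0.0514
gripper_force: 2.0
```

Call:
jog_arm([
  {"dx": 2.6, "dy": 0, "dz": -2.3, "ax": 0, "ay": 0, "az": 0, "grip": 0.4},
  {"dx": 2.6, "dy": 0, "dz": -2.3, "ax": 0, "ay": 0, "az": 0, "grip": 0.4},
  {"dx": 2.6, "dy": 0, "dz": -2.3, "ax": 0, "ay": 0, "az": 0, "grip": 0.4},
  {"dx": 2.6, "dy": 0, "dz": -2.3, "ax": 0, "ay": 0, "az": 0, "grip": 0.4},
  {"dx": 2.6, "dy": 0, "dz": -2.3, "ax": 0, "ay": 0, "az": 0, "grip": 0.4},
])

```text
clock: 8.55
position: [0.486, -0.0986, 0.2491]
ee_rot: [0.007, 0.991, -0.081, 0.105]
contact_force: [-1.0, 1.2, -0.4]
width: 0.0514
gripper_force: 0.2
```

```bash
python3 -c "
from h import *
delta(-55,-4,107,12)
s=grab('side','s5f')"
```

```text
t 8.55 P now [-65.8  -5.   95. ] toolz [ 0.209  0.003 -0.978] tooly [-0.002 -1.    -0.004] F_fix [-1.2  1.  -0.4] w 0.0514 L 0.168
turn [-0.03 -0.01 -0.03] shift now-axes [13.3 -1.6 -9.5]
```

```bash
cat >> h.py <<'E'
def face(d,img,org,yc,th,out=(100,96)):
    """rectify lens side; th deg, plate bottom far corner on floor, top far corner at wall; org=F frame"""
    c,s=np.cos(np.radians(th)),np.sin(np.radians(th))
    def w(u,v): # u from far edge toward near, v in y
        x=-8*s-u*c+8*s; z=24+u*s+8*c
        return F0+RF.apply(np.array([x,yc+v,z])/1e3)
    uv=proj(d,[w(0,50),w(0,-50),w(96,-50),w(96,50)]).astype(np.float32)
    H=cv2.getPerspectiveTransform(uv,np.float32([[0,0],[100,0],[100,96],[0,96]]))
    return cv2.warpPerspective(img,H,out)
def scan(name_img,yc=-4):
    d=grab("side"); im=cv2.imread(name_img)
    pat=np.zeros((96,100),np.float32)
    # lens pattern from the first view (plate flat at pose fit C)
    i0=cv2.imread("pics/side0.png"); rc=R.from_euler('z',-.0891); o=np.array([.5367,-.1032,.032])
    uv=proj(d,[o+rc.apply(np.array(p)/1e3) for p in((48,50,0),(48,-50,0),(-48,-50,0),(-48,50,0))]).astype(np.float32)
    pat=cv2.warpPerspective(i0,cv2.getPerspectiveTransform(uv,np.float32([[0,0],[100,0],[100,96],[0,96]])),(100,96))
    g=lambda a:cv2.GaussianBlur(a.astype(np.float32)[...,0]-a.astype(np.float32)[...,2],(0,0),1.5)
    P=g(pat)
    return [(th,round(float(np.corrcoef(P[8:88,8:92].ravel(),g(face(d,im,None,yc,th))[8:88,8:92].ravel())[0,1]),2)) for th in range(0,105,6)]
E
python3 -c "
from h import *
print(scan('pics/side0.png'))
print(scan('pics/s5f.png'))"
```

```text
[(0, 0.1), (6, -0.03), (12, -0.23), (18, -0.33), (24, -0.38), (30, -0.47), (36, -0.37), (42, 0.03), (48, 0.26), (54, 0.22), (60, -0.05), (66, -0.04), (72, -0.03), (78, -0.1), (84, -0.09), (90, -0.08), (96, -0.09), (102, -0.11)]
[(0, -0.03), (6, -0.04), (12, -0.07), (18, -0.12), (24, -0.13), (30, -0.05), (36, -0.02), (42, -0.02), (48, 0.62), (54, 0.51), (60, -0.09), (66, -0.03), (72, -0.05), (78, -0.11), (84, -0.07), (90, -0.09), (96, -0.1), (102, -0.14)]
```

The lens pattern matches best at about 50°, so the plate is being lifted as planned.

Call:
jog_arm([
  {"dx": 3.1, "dy": 0, "dz": -1.4, "ax": 0, "ay": 0, "az": 0, "grip": 0.4},
  {"dx": 3.1, "dy": 0, "dz": -1.4, "ax": 0, "ay": 0, "az": 0, "grip": 0.4},
  {"dx": 3.1, "dy": 0, "dz": -1.4, "ax": 0, "ay": 0, "az": 0, "grip": 0.4},
  {"dx": 3.1, "dy": 0, "dz": -1.4, "ax": 0, "ay": 0, "az": 0, "grip": 0.4},
  {"dx": 3.2, "dy": 0, "dz": -1, "ax": 0, "ay": 0, "az": 0, "grip": 0.4},
  {"dx": 3.2, "dy": 0, "dz": -1, "ax": 0, "ay": 0, "az": 0, "grip": 0.4},
  {"dx": 3.2, "dy": 0, "dz": -0.7, "ax": 0, "ay": 0, "az": 0, "grip": 0.4},
  {"dx": 3.2, "dy": 0, "dz": -0.5, "ax": 0, "ay": 0, "az": 0, "grip": 0.4},
  {"dx": 3.2, "dy": 0, "dz": -0.3, "ax": 0, "ay": 0, "az": 0, "grip": 0.4},
  {"dx": 3.2, "dy": 0, "dz": 0, "ax": 0, "ay": 0, "az": 0, "grip": 0.4},
])

```text
clock: 9.53
position: [0.5142, -0.1032, 0.2643]
ee_rot: [0.006, 0.991, -0.081, 0.104]
contact_force: [-0.3, -0.2, 0.5]
width: 0.051
gripper_force: 0.2
```

```bash
python3 -c "
from h import *
delta(-8,-4,120,12)
s=grab('side','s6f');print(scan('pics/s6f.png'))"
```

```text
t 9.53 P now [-37.5  -4.9 110. ] toolz [ 0.207  0.004 -0.978] tooly [-0.002 -1.    -0.004] F_fix [-0.3 -0.2  0.5] w 0.051 L 0.168
turn [-0.04  0.   -0.03] shift now-axes [30.8 -1.6 -3.6]
[(0, 0.2), (6, 0.19), (12, 0.22), (18, 0.21), (24, 0.13), (30, 0.01), (36, -0.07), (42, -0.02), (48, -0.02), (54, -0.16), (60, -0.26), (66, 0.15), (72, 0.25), (78, -0.1), (84, -0.09), (90, -0.09), (96, -0.11), (102, -0.13)]
```

Call:
jog_arm([
  {"dx": 2.7, "dy": 0, "dz": 0.2, "ax": 0, "ay": 0, "az": 0, "grip": 0.4},
  {"dx": 2.7, "dy": 0, "dz": 0.2, "ax": 0, "ay": 0, "az": 0, "grip": 0.4},
  {"dx": 2.7, "dy": 0, "dz": 0.2, "ax": 0, "ay": 0, "az": 0, "grip": 0.4},
  {"dx": 2.7, "dy": 0, "dz": 0.2, "ax": 0, "ay": 0, "az": 0, "grip": 0.4},
  {"dx": 2.7, "dy": 0, "dz": 0.5, "ax": 0, "ay": 0, "az": 0, "grip": 0.4},
  {"dx": 2.7, "dy": 0, "dz": 0.5, "ax": 0, "ay": 0, "az": 0, "grip": 0.4},
  {"dx": 2.7, "dy": 0, "dz": 0.5, "ax": 0, "ay": 0, "az": 0, "grip": 0.4},
  {"dx": 2.7, "dy": 0, "dz": 0.5, "ax": 0, "ay": 0, "az": 0, "grip": 0.4},
  {"dx": 2.7, "dy": 0, "dz": 0.5, "ax": 0, "ay": 0, "az": 0, "grip": 0.4},
  {"dx": 2, "dy": 0, "dz": 0.4, "ax": 0, "ay": 0, "az": 0, "grip": 0.4},
  {"dx": 2, "dy": 0, "dz": 0.4, "ax": 0, "ay": 0, "az": 0, "grip": 0.4},
])

```text
clock: 10.55
position: [0.5422, -0.1077, 0.2659]
ee_rot: [0.006, 0.991, -0.081, 0.104]
contact_force: [-0.8, -0.2, 0.9]
width: 0.0511
gripper_force: 0.0
```

```bash
python3 -c "
from h import *
delta(5,-4,115,12)
s=grab('side','s7f');s=grab('top','t7f')"
```

```text
t 10.55 P now [ -9.2  -5.  111.7] toolz [ 0.207  0.004 -0.978] tooly [-0.002 -1.    -0.004] F_fix [-0.8 -0.3  0.9] w 0.0511 L 0.168
turn [-0.04  0.01 -0.03] shift now-axes [14.4 -1.6 -0.3]
```

Call:
jog_arm([
  {"dx": 1.6, "dy": 0, "dz": 0.4, "ax": 0, "ay": 0, "az": 0, "grip": 0.4},
  {"dx": 1.6, "dy": 0, "dz": 0.4, "ax": 0, "ay": 0, "az": 0, "grip": 0.4},
  {"dx": 1.6, "dy": 0, "dz": 0.4, "ax": 0, "ay": 0, "az": 0, "grip": 0.4},
  {"dx": 1.6, "dy": 0, "dz": 0.4, "ax": 0, "ay": 0, "az": 0, "grip": 0.4},
  {"dx": 1.6, "dy": 0, "dz": 0.4, "ax": 0, "ay": 0, "az": 0, "grip": 0.4},
  {"dx": 1.6, "dy": 0, "dz": 0.4, "ax": 0, "ay": 0, "az": 0, "grip": 0.4},
  {"dx": 1.6, "dy": 0, "dz": 0.4, "ax": 0, "ay": 0, "az": 0, "grip": 0.4},
  {"dx": 1.6, "dy": 0, "dz": 0.4, "ax": 0, "ay": 0, "az": 0, "grip": 0.4},
  {"dx": 1.6, "dy": 0, "dz": 0.4, "ax": 0, "ay": 0, "az": 0, "grip": 0.4},
  {"dx": 1.6, "dy": 0, "dz": 0.4, "ax": 0, "ay": 0, "az": 0, "grip": 0.4},
  {"dx": 1.6, "dy": 0, "dz": 0.4, "ax": 0, "ay": 0, "az": 0, "grip": 0.4},
  {"dx": 0, "dy": 0, "dz": 0, "ax": 0, "ay": 0, "az": 0, "grip": 0.4},
])

```text
clock: 11.65
position: [0.5602, -0.1107, 0.2653]
ee_rot: [0.006, 0.991, -0.081, 0.104]
contact_force: [-0.1, 0.6, -0.7]
width: 0.0511
gripper_force: 0.0
```

```bash
python3 -c "
from h import *
delta(5,-4,115,12)
s=grab('side','s8f');s=grab('top')
# brightness of high-terrace centre areas vs start
for n,d in(('side',grab('side')),('top',s)):
  i0=cv2.imread(f'pics/{n}0.png').astype(float);i1=d['image'][...,::-1].astype(float)
  for x in(-5,10,25,40,60,75,82,92,105):
    uv=proj(d,F0+RF.apply(np.array([x,-40,.0])/1e3)+[0,0,.042])[0].round().astype(int)
    print(n,x,i0[uv[1],uv[0]].round(),i1[uv[1],uv[0]].round())
"
```

```text
t 11.65 P now [  9.2  -5.1 111.1] toolz [ 0.208  0.004 -0.978] tooly [-0.002 -1.    -0.004] F_fix [-0.2  0.6 -0.7] w 0.0511 L 0.168
turn [-0.04  0.   -0.03] shift now-axes [-3.3 -1.6 -4.7]
side -5 [75. 79. 74.] [17. 14. 16.]
side 10 [118. 124. 116.] [38. 40. 37.]
side 25 [116. 121. 113.] [15. 12. 14.]
side 40 [116. 120. 113.] [10. 12. 11.]
side 60 [55. 52. 52.] [34. 34. 32.]
side 75 [119. 123. 116.] [9. 9. 9.]
side 82 [120. 123. 118.] [73. 77. 73.]
side 92 [116. 122. 115.] [131. 137. 130.]
side 105 [118. 121. 115.] [135. 141. 135.]
top -5 [83. 88. 84.] [ 86. 103. 112.]
top 10 [100. 109. 104.] [ 88. 106. 114.]
top 25 [95. 98. 95.] [ 88. 104. 115.]
top 40 [ 95. 103.  99.] [63. 65. 45.]
top 60 [94. 98. 94.] [103. 119. 131.]
top 75 [ 92. 102.  99.] [111. 129. 142.]
top 82 [ 98. 105. 100.] [ 94. 108. 118.]
top 92 [ 97. 102. 102.] [ 81.  91. 100.]
top 105 [ 95. 101.  98.] [60. 64. 55.]
```

The plate has flipped: black now covers fixture x ≈ −5 to 82 mm on the high terrace. I'll retreat and set the tool vertical for the push.

Call:
jog_arm([
  {"dx": -11, "dy": 0, "dz": -2.4, "ax": 0, "ay": 0, "az": 0, "grip": 0.4},
  {"dx": -11, "dy": 0, "dz": -2.4, "ax": 0, "ay": 0, "az": 0, "grip": 0.4},
  {"dx": -11, "dy": 0, "dz": -2.4, "ax": 0, "ay": 0, "az": 0, "grip": 0.4},
  {"dx": -11, "dy": 0, "dz": -2.4, "ax": 0, "ay": 0, "az": 0, "grip": 0.4},
  {"dx": 0, "dy": 0, "dz": 0, "ax": 0, "ay": -0.67, "az": 0, "grip": 0.4},
  {"dx": 0, "dy": 0, "dz": 0, "ax": 0, "ay": -0.67, "az": 0, "grip": 0.4},
  {"dx": 0, "dy": 0, "dz": 0, "ax": 0, "ay": -0.67, "az": 0, "grip": 0.4},
  {"dx": 0, "dy": 0, "dz": 0, "ax": 0, "ay": 0, "az": 0, "grip": 0.4},
])

```text
clock: 12.47
position: [0.5152, -0.1034, 0.2657]
ee_rot: [-0.002, 0.997, -0.081, -0.001]
contact_force: [1.3, 0.1, 1.0]
width: 0.0511
gripper_force: 0.0
```

```bash
python3 -c "
from h import *
delta(-45,-1,28,0,back=0)
t=grab('top','t9'); s=grab('side'); 
T=cv2.resize(t['image'][125:265,325:465,::-1],None,fx=4,fy=4,interpolation=cv2.INTER_CUBIC)
cv2.imwrite('pics/v9.png',T)"
```

```text
t 12.47 P now [-70.   -4.9  97.7] toolz [-0.003  0.004 -1.   ] tooly [-0.002 -1.    -0.004] F_fix [1.2 0.3 1. ] w 0.0511 L 0.168
turn [-0.04  0.03 -0.02] shift now-axes [24.7 -4.3 69.6]
```

View pics/v9.png

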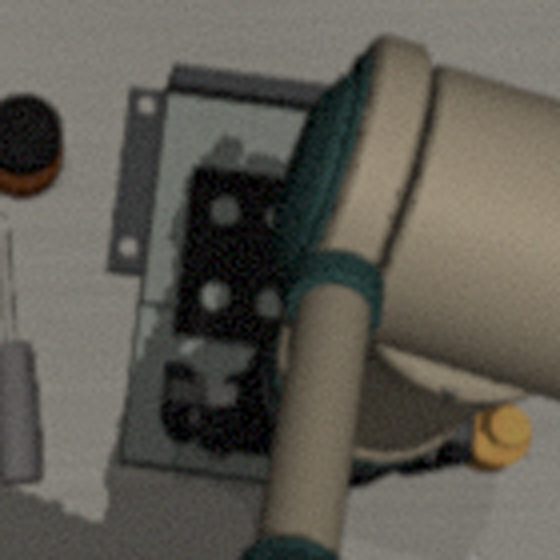

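The top view shows the carrier black side up on the high terrace, left corners at crop (190,170) and (178,335). Next I'll get those corners' fixture coordinates.

```bash
python3 -c "
from h import *
t=grab('top')
P=unproj(t,np.array([(190,170),(178,335)])/4+[325,125],.042)
print(RF.inv().apply(P-F0)*1e3)
# high terrace left edge / stop face for reference
P=unproj(t,np.array([(142,305),(170,92)])/4+[325,125],.034)
print(RF.inv().apply(P-F0)*1e3)"
```

```text
[[ 74.27970709  46.24368315  42.        ]
 [-18.33223066  42.33215924  42.        ]]
[[ -2.70607336  62.60098949  34.        ]
 [120.95081094  61.58229627  34.        ]]
```

Call:
jog_arm([
  {"dx": 5, "dy": 0, "dz": 10, "ax": 0, "ay": 0, "az": 0, "grip": 0.4},
  {"dx": 5, "dy": 0, "dz": 10, "ax": 0, "ay": 0, "az": 0, "grip": 0.4},
  {"dx": 5, "dy": 0, "dz": 10, "ax": 0, "ay": 0, "az": 0, "grip": 0.4},
  {"dx": 5, "dy": 0, "dz": 10, "ax": 0, "ay": 0, "az": 0, "grip": 0.4},
  {"dx": 5, "dy": 0, "dz": 10, "ax": 0, "ay": 0, "az": 0, "grip": 0.4},
  {"dx": 0, "dy": 0, "dz": 10, "ax": 0, "ay": 0, "az": 0, "grip": 0.4},
  {"dx": 0, "dy": 0, "dz": 0, "ax": 0, "ay": 0, "az": 0, "grip": 0.4},
])

```text
clock: 13.2
position: [0.5394, -0.1069, 0.2028]
ee_rot: [-0.003, 0.997, -0.081, -0.003]
contact_force: [-0.4, 0.5, 0.1]
width: 0.0513
gripper_force: 0.0
```

Call:
jog_arm([
  {"dx": 0, "dy": 0, "dz": 2, "ax": 0, "ay": 0, "az": 0, "grip": 0.4},
  {"dx": 0, "dy": 0, "dz": 2, "ax": 0, "ay": 0, "az": 0, "grip": 0.4},
  {"dx": 0, "dy": 0, "dz": 0, "ax": 0, "ay": 0, "az": 0, "grip": 0.4},
])

```text
clock: 13.45
position: [0.5399, -0.1071, 0.2015]
ee_rot: [-0.002, 0.997, -0.081, -0.001]
contact_force: [-0.7, 0.4, 0.2]
width: 0.0514
gripper_force: 0.0
```

```bash
python3 -c "
from h import *
delta(-45,-5,24,0,back=0)"
```

```text
t 13.45 P now [-44.8  -4.6  33.5] toolz [-0.002  0.004 -1.   ] tooly [-0.002 -1.    -0.004] F_fix [-0.7  0.3  0.2] w 0.0514 L 0.168
turn [-0.04  0.02 -0.02] shift now-axes [-0.5 -0.2  9.5]
```

Call:
jog_arm([
  {"dx": 0, "dy": 0, "dz": 3, "ax": 0, "ay": 0, "az": 0, "grip": 0.4},
  {"dx": 0, "dy": 0, "dz": 3, "ax": 0, "ay": 0, "az": 0, "grip": 0.4},
  {"dx": 0, "dy": 0, "dz": 0, "ax": 0, "ay": 0, "az": 0, "grip": 0.4},
])

```text
clock: 13.7
position: [0.5397, -0.107, 0.1953]
ee_rot: [-0.002, 0.997, -0.081, -0.001]
contact_force: [-0.6, -0.1, 0.8]
width: 0.0509
gripper_force: 0.0
```

Call:
jog_arm([
  {"dx": 0, "dy": 0, "dz": 1, "ax": 0, "ay": 0, "az": 0, "grip": 0.4},
  {"dx": 0, "dy": 0, "dz": 1, "ax": 0, "ay": 0, "az": 0, "grip": 0.4},
  {"dx": 0, "dy": 0, "dz": 0, "ax": 0, "ay": 0, "az": 0, "grip": 0.4},
])

```text
clock: 13.95
position: [0.54, -0.1071, 0.1943]
ee_rot: [-0.002, 0.997, -0.081, -0.001]
contact_force: [-1.1, 0.1, 5.8]
width: 0.0513
gripper_force: 2.5
```

Call:
jog_arm([
  {"dx": 0, "dy": 0, "dz": 1, "ax": 0, "ay": 0, "az": 0, "grip": 0.4},
  {"dx": 0, "dy": 0, "dz": 1, "ax": 0, "ay": 0, "az": 0, "grip": 0.4},
  {"dx": 0, "dy": 0, "dz": 0, "ax": 0, "ay": 0, "az": 0, "grip": 0.4},
])

```text
clock: 14.2
position: [0.5399, -0.107, 0.1941]
ee_rot: [-0.002, 0.997, -0.081, -0.0]
contact_force: [-4.6, 1.6, 17.3]
width: 0.0511
gripper_force: 8.9
```

Contact at TCP z 0.1944, so the tips are 170.4 mm ahead of the TCP. Next I raise the tips to about 2.5 mm above the high terrace and push.

Call:
jog_arm([
  {"dx": 0, "dy": 0, "dz": -5, "ax": 0, "ay": 0, "az": 0, "grip": 0.4},
  {"dx": 0, "dy": 0, "dz": -5, "ax": 0, "ay": 0, "az": 0, "grip": 0.4},
  {"dx": 0, "dy": 0, "dz": -5.5, "ax": 0, "ay": 0, "az": 0, "grip": 0.4},
  {"dx": 4, "dy": 0, "dz": 0, "ax": 0, "ay": 0, "az": 0, "grip": 0.4},
  {"dx": 4, "dy": 0, "dz": 0, "ax": 0, "ay": 0, "az": 0, "grip": 0.4},
  {"dx": 4, "dy": 0, "dz": 0, "ax": 0, "ay": 0, "az": 0, "grip": 0.4},
  {"dx": 4, "dy": 0, "dz": 0, "ax": 0, "ay": 0, "az": 0, "grip": 0.4},
  {"dx": 3, "dy": 0, "dz": 0, "ax": 0, "ay": 0, "az": 0, "grip": 0.4},
  {"dx": 3, "dy": 0, "dz": 0, "ax": 0, "ay": 0, "az": 0, "grip": 0.4},
  {"dx": 3, "dy": 0, "dz": 0, "ax": 0, "ay": 0, "az": 0, "grip": 0.4},
  {"dx": 3, "dy": 0, "dz": 0, "ax": 0, "ay": 0, "az": 0, "grip": 0.4},
  {"dx": 3, "dy": 0, "dz": 0, "ax": 0, "ay": 0, "az": 0, "grip": 0.4},
  {"dx": 3, "dy": 0, "dz": 0, "ax": 0, "ay": 0, "az": 0, "grip": 0.4},
  {"dx": 3, "dy": 0, "dz": 0, "ax": 0, "ay": 0, "az": 0, "grip": 0.4},
  {"dx": 3, "dy": 0, "dz": 0, "ax": 0, "ay": 0, "az": 0, "grip": 0.4},
  {"dx": 3, "dy": 0, "dz": 0, "ax": 0, "ay": 0, "az": 0, "grip": 0.4},
  {"dx": 3, "dy": 0, "dz": 0, "ax": 0, "ay": 0, "az": 0, "grip": 0.4},
  {"dx": 3, "dy": 0, "dz": 0, "ax": 0, "ay": 0, "az": 0, "grip": 0.4},
  {"dx": 0, "dy": 0, "dz": 0, "ax": 0, "ay": 0, "az": 0, "grip": 0.4},
])

```text
clock: 15.78
position: [0.5892, -0.1152, 0.207]
ee_rot: [-0.002, 0.997, -0.081, -0.0]
contact_force: [0.8, -0.5, 0.1]
width: 0.0512
gripper_force: 0.0
```

```bash
sed -i 's/L=.168$/L=.1704/' h.py; python3 -c "
from h import *
delta(24,-5,36.5,0,back=0)"
```

```text
t 15.78 P now [ 5.3 -4.8 36.6] toolz [-0.001  0.004 -1.   ] tooly [-0.002 -1.    -0.004] F_fix [ 0.9 -0.3  0.1] w 0.0512 L 0.1704
turn [-0.04  0.01 -0.02] shift now-axes [18.5 -0.5  0.1]
```

Call:
jog_arm([
  {"dx": 3, "dy": 0, "dz": 0, "ax": 0, "ay": 0, "az": 0, "grip": 0.4},
  {"dx": 3, "dy": 0, "dz": 0, "ax": 0, "ay": 0, "az": 0, "grip": 0.4},
  {"dx": 3, "dy": 0, "dz": 0, "ax": 0, "ay": 0, "az": 0, "grip": 0.4},
  {"dx": 3, "dy": 0, "dz": 0, "ax": 0, "ay": 0, "az": 0, "grip": 0.4},
  {"dx": 2, "dy": 0, "dz": 0, "ax": 0, "ay": 0, "az": 0, "grip": 0.4},
  {"dx": 0, "dy": 0, "dz": 0, "ax": 0, "ay": 0, "az": 0, "grip": 0.4},
])

```text
clock: 16.28
position: [0.6028, -0.1175, 0.2069]
ee_rot: [-0.002, 0.997, -0.081, -0.0]
contact_force: [0.5, -0.6, 0.0]
width: 0.0513
gripper_force: 0.0
```

Call:
jog_arm([
  {"dx": 1.5, "dy": 0, "dz": 0, "ax": 0, "ay": 0, "az": 0, "grip": 0.4},
  {"dx": 1.5, "dy": 0, "dz": 0, "ax": 0, "ay": 0, "az": 0, "grip": 0.4},
  {"dx": 0, "dy": 0, "dz": 0, "ax": 0, "ay": 0, "az": 0, "grip": 0.4},
])

```text
clock: 16.53
position: [0.6054, -0.1178, 0.2069]
ee_rot: [-0.002, 0.997, -0.081, -0.001]
contact_force: [0.2, 0.3, -0.4]
width: 0.0512
gripper_force: 0.3
```

Call:
jog_arm([
  {"dx": 1.5, "dy": 0, "dz": 0, "ax": 0, "ay": 0, "az": 0, "grip": 0.4},
  {"dx": 1.5, "dy": 0, "dz": 0, "ax": 0, "ay": 0, "az": 0, "grip": 0.4},
  {"dx": 0, "dy": 0, "dz": 0, "ax": 0, "ay": 0, "az": 0, "grip": 0.4},
])

```text
clock: 16.78
position: [0.6079, -0.1182, 0.2068]
ee_rot: [-0.002, 0.997, -0.081, -0.001]
contact_force: [-2.6, 1.0, 1.2]
width: 0.0515
gripper_force: 1.1
```

```bash
python3 -c "
from h import *
delta(24,-5,36.5,0,back=0)"
```

```text
t 16.78 P now [23.9 -4.7 36.4] toolz [-0.003  0.005 -1.   ] tooly [-0.002 -1.    -0.005] F_fix [-2.7  0.6  1.2] w 0.0515 L 0.1704
turn [-0.04  0.03 -0.02] shift now-axes [-0.4 -0.4 -0.1]
```

Contact at 23.9 mm, as expected for the stop. I'll press a little to seat it flush, then back off.

Call:
jog_arm([
  {"dx": 1.5, "dy": 0, "dz": 0, "ax": 0, "ay": 0, "az": 0, "grip": 0.4},
  {"dx": 1.5, "dy": 0, "dz": 0, "ax": 0, "ay": 0, "az": 0, "grip": 0.4},
  {"dx": 0, "dy": 0, "dz": 0, "ax": 0, "ay": 0, "az": 0, "grip": 0.4},
  {"dx": 0, "dy": 0, "dz": 0, "ax": 0, "ay": 0, "az": 0, "grip": 0.4},
])

```text
clock: 17.12
position: [0.609, -0.1183, 0.2067]
ee_rot: [-0.003, 0.997, -0.081, -0.004]
contact_force: [-7.7, 1.3, 5.8]
width: 0.0513
gripper_force: 3.9
```

Call:
jog_arm([
  {"dx": -3, "dy": 0, "dz": 0, "ax": 0, "ay": 0, "az": 0, "grip": 0.4},
  {"dx": -6, "dy": 0, "dz": 0, "ax": 0, "ay": 0, "az": 0, "grip": 0.4},
  {"dx": -12, "dy": 0, "dz": 0, "ax": 0, "ay": 0, "az": 0, "grip": 0.4},
  {"dx": -15, "dy": 0, "dz": 0, "ax": 0, "ay": 0, "az": 0, "grip": 0.4},
  {"dx": -15, "dy": 0, "dz": -15, "ax": 0, "ay": 0, "az": 0, "grip": 0.4},
  {"dx": -18, "dy": 0, "dz": -25, "ax": 0, "ay": 0, "az": 0, "grip": 0.4},
  {"dx": -18, "dy": 0, "dz": -25, "ax": 0, "ay": 0, "az": 0, "grip": 0.4},
  {"dx": -18, "dy": 0, "dz": -25, "ax": 0, "ay": 0, "az": 0, "grip": 0.4},
  {"dx": -18, "dy": 0, "dz": -25, "ax": 0, "ay": 0, "az": 0, "grip": 0.4},
  {"dx": -18, "dy": 0, "dz": -25, "ax": 0, "ay": 0, "az": 0, "grip": 0.4},
  {"dx": -18, "dy": 0, "dz": -25, "ax": 0, "ay": 0, "az": 0, "grip": 0.4},
  {"dx": 0, "dy": 30, "dz": -20, "ax": 0, "ay": 0, "az": 0, "grip": 0.4},
  {"dx": 0, "dy": 30, "dz": 0, "ax": 0, "ay": 0, "az": 0, "grip": 0.4},
  {"dx": 0, "dy": 30, "dz": 0, "ax": 0, "ay": 0, "az": 0, "grip": 0.4},
  {"dx": 0, "dy": 30, "dz": 0, "ax": 0, "ay": 0, "az": 0, "grip": 0.4},
  {"dx": 0, "dy": 30, "dz": 0, "ax": 0, "ay": 0, "az": 0, "grip": 0.4},
  {"dx": 0, "dy": 30, "dz": 0, "ax": 0, "ay": 0, "az": 0, "grip": 0.4},
  {"dx": 0, "dy": 30, "dz": 0, "ax": 0, "ay": 0, "az": 0, "grip": 0.4},
  {"dx": 0, "dy": 0, "dz": 0, "ax": 0, "ay": 0, "az": 0, "grip": 0.4},
])

```text
clock: 18.7
position: [0.4203, -0.3062, 0.3914]
ee_rot: [0.001, 0.997, -0.083, 0.0]
contact_force: [0.5, -0.6, 0.5]
width: 0.0515
gripper_force: 0.0
```

```bash
python3 -c "
from h import *
t=grab('top'); s=grab('side')
A=cv2.resize(t['image'][135:265,335:455,::-1],(400*120//130,400),interpolation=cv2.INTER_CUBIC)
B=cv2.resize(s['image'][180:320,280:440,::-1],(430,400*430*140//160//400),interpolation=cv2.INTER_CUBIC)
C=np.zeros((400,800,3),np.uint8); C[:,:369]=A; C[:B.shape[0],370:]=B
cv2.imwrite('pics/v10.png',C)
i0=cv2.imread('pics/top0.png')
for n,(u,v) in dict(jar=(331,160),weight=(449,232),dish=(448,190),driver=(329,215),tw=(291,190),barrel=(502,218)).items():
  a=i0[v-22:v+22,u-22:u+22].astype(int);b=t['image'][v-22:v+22,u-22:u+22,::-1].astype(int);print(n,np.abs(a-b).mean().round(1))"
```

```text
jar 5.6
weight 19.9
dish 9.2
driver 5.2
tw 5.4
barrel 25.4
```

View pics/v10.png

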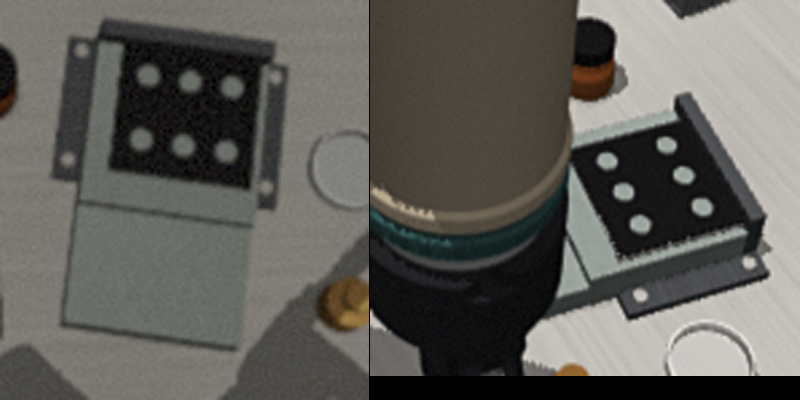

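The final view shows the carrier black side up, its far edge flush along the stop bar (crop 117–250 across, terrace 97–258). It sits about 5 mm off mid-width. The bystanders are in place and the arm is clear.

```bash
python3 -c "
from rig import manip
print(manip.sign_off())"
```

```text
the job is handed in; nothing more can be done
None
```

The carrier now lies lens side down on the high terrace with its edge against the stop bar, about 5 mm off mid-width; the arm finished clear of everything at about 19 s of robot time, and the job is handed in.

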